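# Shut and bolt the sample chest

## Robot

A 7-joint arm with a two-finger parallel gripper is mounted at the origin on the work surface. World frame = base frame: x ahead of the robot, y to its left, z up, the work surface at z = 0. Lengths are in m, angles in rad, forces in N, time in s.
With the tool pointing down it reaches from about 0.425 to 0.95 m from the base axis. Payload 4.7 kg.
Tool frame: the origin (TCP) lies on the centre line of the jaws, within the pads' length; the fingertips stand 11 mm ahead of it and the grasp point (between the pads) lies 8 mm behind it; z points along the fingers, x is the direction in which the jaws open and shut, and the axes are right-handed (so a half turn about z gives the same grasp; the last joint's range is limited). The gripper opens to 85 mm and grips with 20 to 120 N. Pads are 22 mm wide; open, the fingers measure 114 mm over their backs; the gripper's body (76 mm by 85 mm) begins 54 mm behind the grasp point. The pads swing forward as they close: fully open they stand 13 mm farther back than shut.
Start: joints at [-1.245, 0.469, -0.049, 1.532, 0.024, 1.141, -0.082], TCP at [0.234, 0.633, 0.242] pointing down, gripper open.
Joint ranges: [-2.59, 2.59], [-0.33, 1.99], [-1.39, 1.29], [0.1, 2.45], [-1.04, 4.18], [0.21, 1.99], [-2.66, 2.66]. Speed limits (rad/s): [2.57, 2.57, 3.14, 3.14, 3.14, 3.14, 3.14].

## Interface

Orientations are given as a rotation vector (axis times angle).
In Python, from plant import sense, capture, calibration, hand_in gives the robot as it stands. The module is installed in compiled form; this text tells all that it offers.
- The arm moves only by the tool play_rows, never from a script. Its argument "commands" is a list of rows, each an object of numbers: "wx", "wy", "wz": the turn, a rotation vector about the world's x, y, z in degrees; "dx", "dy", "dz": the shift along the world's x, y, z in mm; "claw": the finger opening in mm, from 0 to 85.4. A call has 1 to 8 rows; each row shifts and turns the commanded pose from where the row before left it; what a row does not reach is not made up. A row lasts 1/10 s, in which the tool goes at most 50 mm and 8.59 degrees, less where a joint would pass 70% of its speed; a pose out of reach is approached as far as the arm can. A call with a gripper value outside its range is refused whole. The fingers move at their own pace and stop on an object; "grip_force" is the grip in N (left out, the last holds). Time passes only in rows, so rows that do not move let the fingers close. It gives the time, the measured TCP pose, the force and the opening at its end, in the units of the state.
- sense(): the state, without advancing time (a new reading comes with each control period).
- capture(name): name is "side" or "top" or "wrist"; returns the picture (400x640x3 uint8, red, green, blue); there is no depth.
- calibration(name): a dict with "camera_matrix" (3x3 intrinsics, pixels), "R" (3x3) and "t" (3): a world point X has camera coordinates R X + t; the wrist camera has in their place "tool_from_camera" (4x4, takes a point from camera to tool coordinates, whose origin is the TCP and whose axes are the tool frame's). Camera axes: x right, y down, z forward; pixel columns grow to the right and rows downward; lengths in m; the calibration is good to about 2 mm. The wrist camera is an equidistant fisheye: a pixel r from the principal point sees the ray r / f radians off the axis. A picture is of the moment at which its call begins: read the wrist's pose just before it. calibration takes no time and is no camera call.
- hand_in(): hands the job in, once; it reports no verdict.
The state is a dict: "clock": time; "joints": joint angles; "dq": joint speeds; "effort": joint torques, N m; "eef_pos": TCP position; "tcp_rot": TCP orientation; "wrist_force": force on the tool from outside, world axes, zero at the start; "moment": the same for the moment, N m; "finger_gap": finger opening in m.
Only numpy, scipy, OpenCV 4.12 (cv2) and the standard library are available. Lean on these libraries where they do the work, as an engineer would, in place of code of your own. Each camera call takes 0.05 s, during which the arm holds its last target.

## Task

Shut the blue lid of the sample chest fully. Then slide the steel bolt on the deck beside it all the way home into the keeper on the lid, with its handle still upright, and last fold the handle down flat towards the chest's front, into its notch. Do not run the bolt out while the lid is open, and leave the bottle, beaker and tube rack as they stand.

Things in the scene. Friction and masses are not known exactly. Their poses are not given: they have to be found in the camera images.
- chest: White sample chest fixed to the bench, 220 (x) x 392 (y) x 120 mm high. Origin at bench height under the chest; front is -x (roughly facing the robot), +y its left. Lid over an open well at y -190 to +28 mm; fixed deck, top at z 120, at y +30 to +200 mm. The bolt lies on the deck along y, its axis at x -20, z 138 mm. A low stop (top z 144) stands behind it at y 190 to 198 mm.
- guides (a point): Centre of the two fixed steel guides of the bolt, on its axis: x -20, y 68, z 138 mm of the chest. The guides span y 35 to 50 and 85 to 100 mm, x -39 to -1 mm; their tops are at z 154 mm.
- notch (a point): Middle of the notch that takes the folded handle, on the deck: x -68, y 110, z 120 mm of the chest. Two small steel cheeks 23 mm apart, 16 mm tall (tops at z 136 mm of the chest), 16 mm long in x.
- lid (a joint): Angle of the blue lid in rad: 0 fully shut, 1.2 widest; starts 0.5 to 0.95. Stiff hinge (1 N m friction): stays where left, closes when its front edge is pressed down with under 15 N. Hinge line along the chest's y at x +110, z 105 mm: the free front edge rises. Plate 220 mm from hinge line to edge, 218 wide, its top face 15 mm above the hinge line when shut (level with the deck).
- lid_edge (a point): Middle of the lid's free front edge, on its top face; shut it lies at x -110, y -81, z 120 mm of the chest. Half-way from edge to hinge stands a black bar handle, 120 mm long along y, 35 mm tall.
- keeper (a point): Middle of the steel keeper staple on the lid's left side (38 x 20 mm, 34 mm tall), where the bolt's tip passes; it moves with the lid. Shut: x -20, y 12, z 138 mm of the chest.
- bolt (a joint): Travel of the bolt in m: 0 withdrawn, 0.060 fully home against its end stop, tip through the keeper; grows towards the chest's -y. Starts at 0 to 0.012. About 3 N of friction; it stays where it is left. Steel rod 15 mm thick, 135 mm long; at 0.015 its tip comes out over the lid.
- handle (a joint): Angle of the bolt's handle in rad: 0 upright (as it starts), 1.45 folded flat towards the chest's front (-x) against its stop. It swings about the bolt's axis and travels with the bolt; stiff (0.12 N m of friction), stays where left. Steel stem 12 mm thick, a 20 mm ball at its end (ball's top 70 mm from the bolt's axis), a 20 mm collar 18 mm long at its foot.
- handle_knob (a point): Centre of the ball on the handle's end, 60 mm from the bolt's axis. Upright it is at x -20, z 198 mm of the chest, y 170 mm with the bolt withdrawn, 110 mm with it home.
- bottle: Bystander: clear bottle with a blue cap, 70 mm across, 160 mm tall, on the bench left of the chest; origin at the centre of its underside.
- beaker: Bystander: open glass beaker, 84 mm across, 100 mm tall, on the bench left of the chest; origin at the centre of its underside.
- rack: Bystander: white tube rack with ten tubes, 200 (x) x 80 mm, 97 mm tall, on the bench right of the chest; origin at the centre of its underside.

How it is judged:
On the way, in this order (a step that is already met when the one before it is completed fails the run):
1. the lid is shut, the bolt still withdrawn (value of joint lid below 0.03 rad and value of joint bolt below 0.03 m), for 0.2 s.
2. the bolt is fully home in the keeper, its handle still upright, the lid shut (value of joint bolt above 0.054 m and value of joint lid below 0.03 rad and value of joint handle below 0.7 rad), for 0.2 s.
3. the handle is folded flat with the bolt home (value of joint bolt above 0.054 m and value of joint lid below 0.03 rad and value of joint handle above 1.25 rad), for 0.2 s.
At the end, for the whole second after the job is handed in: The lid is shut (within 0.03 rad), the bolt is home (travel over 54 of 60 mm), the handle is folded flat (over 1.25 of 1.45 rad), and the bottle, beaker and rack stand upright and at rest (all of step 3 and linear speed of each of bottle, beaker, rack below 0.02 m/s and angle between each of bottle, beaker, rack's own z axis and vertical below 0.2 rad); the robot touches nothing.
It fails at once if the bolt is run out (over 30 mm) while the lid is open (over 0.1 rad) (value of joint bolt above 0.03 m and value of joint lid above 0.1 rad).
It fails at once if the bottle is moved by more than 30 mm (distance of bottle from where it was at the start of the episode above 0.03 m).
It fails at once if the beaker is moved by more than 30 mm (distance of beaker from where it was at the start of the episode above 0.03 m).
It fails at once if the rack is moved by more than 30 mm (distance of rack from where it was at the start of the episode above 0.03 m).
It also fails if it takes over 58 s, if anything falls off the work surface, if the arm or the gripper's body presses on something with over 40 N, if the wrist force passes 120 N, or if a joint passes its speed limit or range.

## Working session

There is one attempt and no reset: what is moved stays moved. The work goes in short steps, Python scripts to look and compute and a tool call to move; the robot and the scene stay as the last step left them, time stands still between calls to the robot, and variables do not carry over. Pictures are saved under pics/ and viewed, and the job is handed in when it is done.

Besides the shell and the picture viewer there is one more tool, called after "Emit:" as name([rows], argument=value, ...), one row to a line, values as JSON. play_rows: Moves the arm, as the interface text tells. Its arguments: {"type":"object","properties":{"commands":{"type":"array"},"grip_force":{"type":"number"}},"required":["commands"]}

```bash
mkdir -p pics
python3 - <<'E'
from plant import *
import cv2
s=sense();print(s)
for n in("side","top","wrist"):
    c=calibration(n);print(n,c)
    cv2.imwrite(f"pics/{n}0.png",cv2.cvtColor(capture(n),cv2.COLOR_RGB2BGR))
E
```

```text
{'clock': 0.0, 'joints': array([-1.24491342,  0.46945666, -0.0486267 ,  1.53369814,  0.0241001 ,
        1.14099316, -0.08231646]), 'dq': array([ 0.0007373 , -0.00034714,  0.00085288,  0.00052508, -0.00028951,
        0.00209246,  0.00092572]), 'effort': array([ 1.17884412e-05, -5.10305858e+01, -4.68245591e-02, -2.37711167e+01,
        1.06310367e-02,  7.62646057e-03, -1.10180682e-05]), 'eef_pos': array([0.23426136, 0.63244322, 0.24124945]), 'tcp_rot': array([ 2.57758023e+00,  1.79396591e+00, -2.48513289e-03]), 'wrist_force': array([0.53161253, 0.61181108, 0.1485021 ]), 'moment': array([0.01215994, 0.00154818, 0.07202265]), 'finger_gap': 0.08514967100626226}
side {'camera_matrix': array([[383.85449755,   0.        , 321.71412812],
       [  0.        , 383.85449755, 198.99177085],
       [  0.        ,   0.        ,   1.        ]]), 'R': array([[ 0.72408321, -0.68960462, -0.01220583],
       [-0.40828178, -0.41429744, -0.81342709],
       [ 0.55588623,  0.59397231, -0.58153882]]), 't': array([-0.4136589 ,  0.38714056,  0.67659423])}
top {'camera_matrix': array([[504.35378711,   0.   
[... 167 characters left out ...]
.00492051],
       [-0.99829003,  0.0152424 , -0.05643301],
       [ 0.05650099,  0.00406626, -0.99839426]]), 't': array([0.04583615, 0.59525614, 1.42078864])}
wrist {'camera_matrix': array([[309.70691629,   0.        , 323.01972164],
       [  0.        , 309.70691629, 201.10368804],
       [  0.        ,   0.        ,   1.        ]]), 'tool_from_camera': array([[ 9.99999821e-01, -2.31239578e-04,  5.52437255e-04,
        -5.10737963e-04],
       [ 3.68485411e-05,  9.44458607e-01,  3.28630399e-01,
        -8.53972409e-02],
       [-5.97746474e-04, -3.28630320e-01,  9.44458446e-01,
        -1.31353384e-01],
       [ 0.00000000e+00,  0.00000000e+00,  0.00000000e+00,
         1.00000000e+00]])}
```

View pics/side0.png

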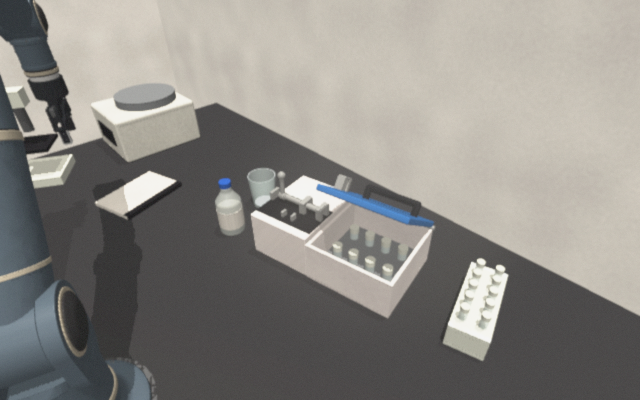

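View pics/top0.png

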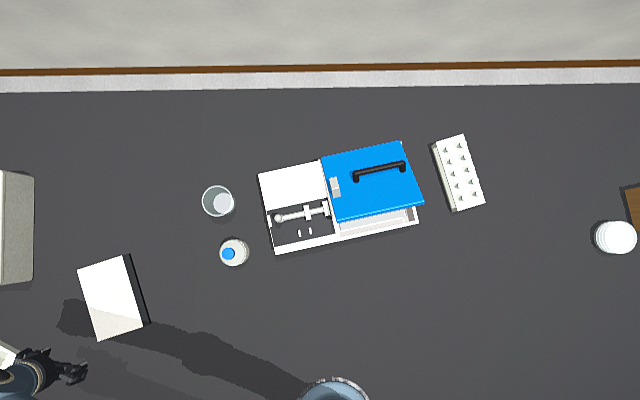

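View pics/wrist0.png

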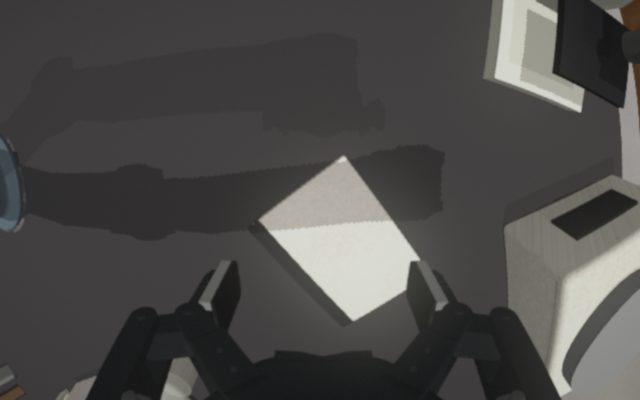

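Run:
```python
import cv2
a=cv2.imread("pics/top0.png")[130:265,185:495];cv2.imwrite("pics/topz.png",cv2.resize(a[:, :160],None,fx=5,fy=4.4*5/4.4,interpolation=cv2.INTER_CUBIC)[:600])
cv2.imwrite("pics/topz2.png",cv2.resize(a[:,130:],None,fx=4,fy=4,interpolation=cv2.INTER_CUBIC))
b=cv2.imread("pics/side0.png")[160:320,240:440];cv2.imwrite("pics/sidez.png",cv2.resize(b,(800,640*800//800),interpolation=cv2.INTER_CUBIC)[:600])
```

```text
(no output)
```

View pics/topz.png

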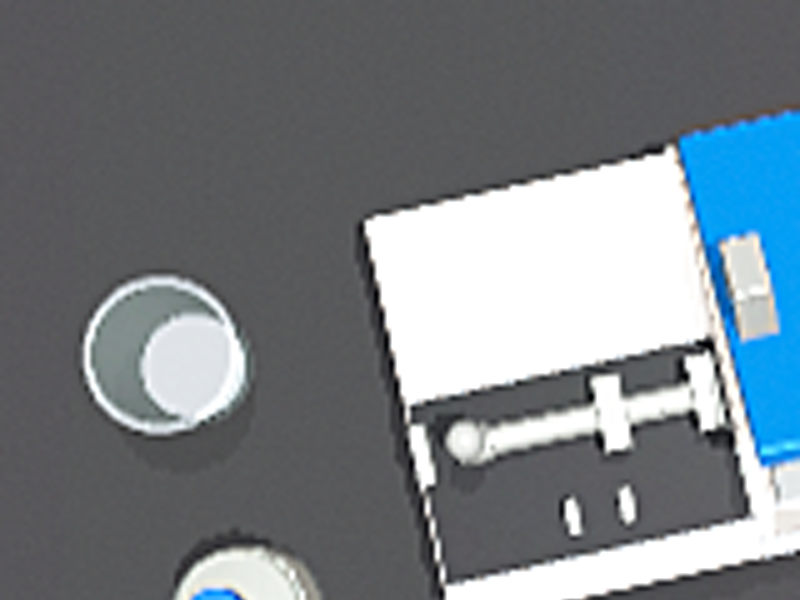

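View pics/topz2.png

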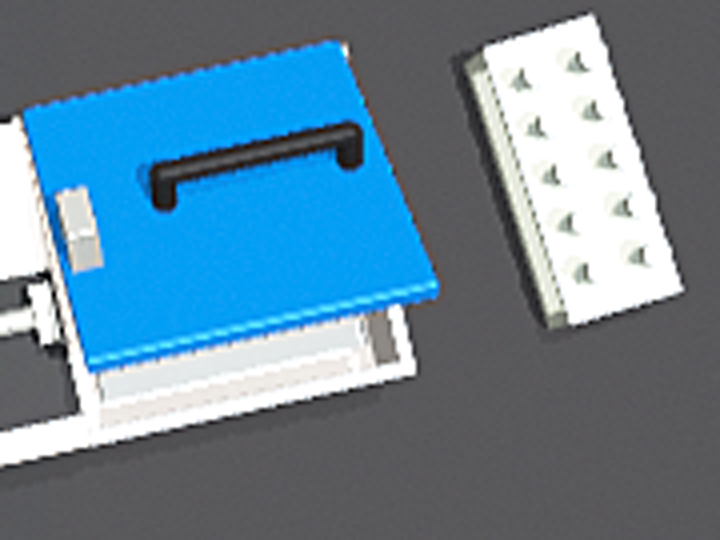

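View pics/sidez.png

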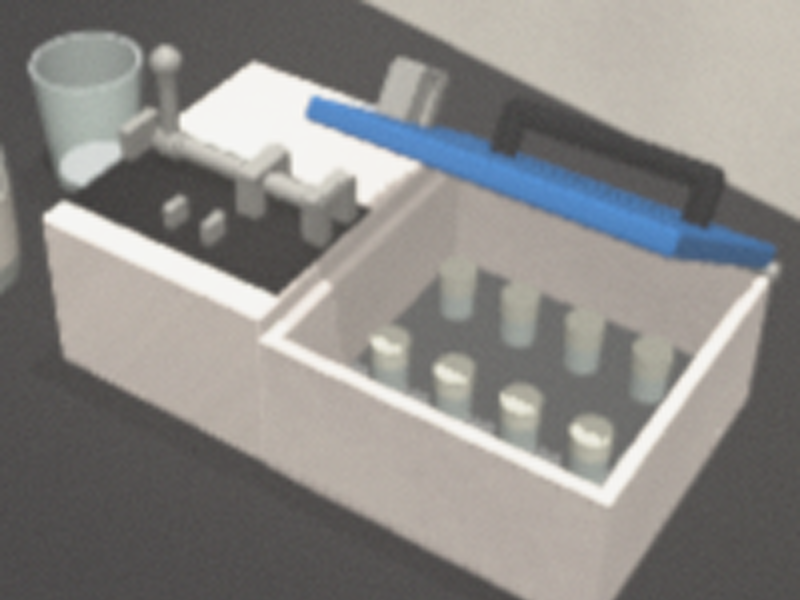

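```bash
cat > h.py <<'E'
import numpy as np
from plant import *
from scipy.optimize import least_squares
C={n:calibration(n) for n in("side","top")}
def proj(n,P):
    c=C[n];q=c["R"]@P+c["t"];q=c["camera_matrix"]@q;return q[:2]/q[2]
def T(p,l):
    x,y,a=p[:3];c,s=np.cos(a),np.sin(a);l=np.array(l)/1000.
    return np.array([x+c*l[0]-s*l[1],y+s*l[0]+c*l[1],l[2]])
def lid(a,r,y,h=15):
    return [110-r*np.cos(a)+h*np.sin(a)*1, y, 105+r*np.sin(a)+h*np.cos(a)]
E
python3 - <<'E'
from h import *
obs=[("top",(258.4,173.4),lambda p:(110,200,120)),("top",(274,246.6),lambda p:(-110,200,120)),
("top",(307.4,212.4),lambda p:(-20,92.5,154)),("top",(325.6,208.4),lambda p:(-20,42.5,154)),
("top",(305,232),lambda p:(-68,110,136)),("top",(278.4,218),lambda p:(-20,170-p[4],198)),
("top",(337,219.8),lambda p:lid(p[3],220,28)),("top",(424,202.5),lambda p:lid(p[3],220,-190)),
("side",(252.5,212.5),lambda p:(-110,200,120)),("side",(392,284),lambda p:(-110,-192,120)),
("side",(303.75,175.75),lambda p:(110,200,120)),("side",(281.25,174.5),lambda p:(-20,170-p[4],198)),
("side",(317.8,184),lambda p:lid(p[3],220,28)),("side",(411,217.5),lambda p:lid(p[3],220,-190))]
f=lambda p:np.concatenate([proj(n,T(p,g(p)))-np.array(u) for n,u,g in obs])
r=least_squares(f,[.6,0,.2,.7,5],x_scale=[.1,.1,.1,.1,5],loss="soft_l1")
print(r.x);print(f(r.x).reshape(-1,2).round(1))
p=r.x;np.save("p.npy",p)
for l in [(-20,170-p[4],198),(-20,110,198),(-68,110,120),lid(p[3],220,-81),(-110,-81,120),(-20,92,154),lid(p[3],110,-81,50)]:print(l,T(p,l).round(4))
E
```

```text
[ 0.61284023 -0.0280345   0.1870333   0.64168648  2.98101008]
[[ 0.2 -0.6]
 [ 0.8  7.6]
 [ 0.3 -0.4]
 [ 1.1 -0.3]
 [-0.  -0.3]
 [-0.4 -0.9]
 [-0.6  0.2]
 [ 1.8 -0.9]
 [-2.6  1.5]
 [-0.3 -1.3]
 [ 0.4 -0.5]
 [ 0.   1. ]
 [-0.6 -1.5]
 [-1.   0.8]]
(-20, np.float64(167.01898992179167), 198) [0.5621 0.1324 0.198 ]
(-20, 110, 198) [0.5727 0.0763 0.198 ]
(-68, 110, 120) [0.5256 0.0674 0.12  ]
[np.float64(-57.261031514160585), -81, np.float64(248.6967199932517)] [ 0.5716 -0.1183  0.2487]
(-110, -81, 120) [ 0.5198 -0.1281  0.12  ]
(-20, 92, 154) [0.5761 0.0586 0.154 ]
[np.float64(51.807744897863174), -81, np.float64(210.89457703833483)] [ 0.6788 -0.098   0.2109]
```

Emit:
play_rows([
  {"dx": 15, "dy": -35, "dz": 20, "wz": -5, "claw": 0},
  {"dx": 15, "dy": -35, "dz": 20, "wz": -7, "claw": 0},
  {"dx": 15, "dy": -35, "dz": 20, "wz": -7, "claw": 0},
  {"dx": 15, "dy": -35, "dz": 20, "wz": -7, "claw": 0},
  {"dx": 15, "dy": -35, "dz": 20, "wz": -7, "claw": 0},
  {"dx": 20, "dy": -35, "wz": -7, "claw": 0},
  {"dx": 20, "dy": -35, "wz": -7, "claw": 0},
  {"dx": 20, "dy": -35, "wz": -7, "claw": 0},
], grip_force=30)

```text
schema error: expected keys wx, wy, wz, dx, dy, dz, claw
```

Emit:
play_rows([
  {"dx": 20, "dy": -40, "wz": -5, "claw": 0},
  {"dx": 20, "dy": -40, "claw": 0},
  {"dx": 20, "dy": -40, "claw": 0},
  {"dx": 20, "dy": -40, "claw": 0},
  {"dx": 20, "dy": -40, "claw": 0},
  {"dx": 20, "dy": -40, "claw": 0},
  {"dx": 20, "dy": -40, "claw": 0},
  {"dx": 20, "dy": -40, "claw": 0},
])

```text
schema error: expected keys wx, wy, wz, dx, dy, dz, claw
```

All keys are needed in each row.

Emit:
play_rows([
  {"wx": 0, "wy": 0, "wz": -5, "dx": 15, "dy": -35, "dz": 20, "claw": 0},
  {"wx": 0, "wy": 0, "wz": -7, "dx": 15, "dy": -35, "dz": 20, "claw": 0},
  {"wx": 0, "wy": 0, "wz": -7, "dx": 15, "dy": -35, "dz": 20, "claw": 0},
  {"wx": 0, "wy": 0, "wz": -7, "dx": 15, "dy": -35, "dz": 20, "claw": 0},
  {"wx": 0, "wy": 0, "wz": -7, "dx": 15, "dy": -35, "dz": 20, "claw": 0},
  {"wx": 0, "wy": 0, "wz": -7, "dx": 20, "dy": -35, "dz": 0, "claw": 0},
  {"wx": 0, "wy": 0, "wz": -7, "dx": 20, "dy": -35, "dz": 0, "claw": 0},
  {"wx": 0, "wy": 0, "wz": -7, "dx": 20, "dy": -35, "dz": 0, "claw": 0},
], grip_force=30)

```text
clock: 0.95
eef_pos: [0.3699, 0.3513, 0.3424]
tcp_rot: [-3.113, -0.421, -0.0]
wrist_force: [1.4, -0.2, -0.6]
finger_gap: 0.0003
```

Emit:
play_rows([
  {"wx": 0, "wy": 0, "wz": -5, "dx": 20, "dy": -40, "dz": 0, "claw": 0},
  {"wx": 0, "wy": 0, "wz": 0, "dx": 20, "dy": -40, "dz": 0, "claw": 0},
  {"wx": 0, "wy": 0, "wz": 0, "dx": 20, "dy": -40, "dz": 0, "claw": 0},
  {"wx": 0, "wy": 0, "wz": 0, "dx": 20, "dy": -40, "dz": 0, "claw": 0},
  {"wx": 0, "wy": 0, "wz": 0, "dx": 20, "dy": -40, "dz": 0, "claw": 0},
  {"wx": 0, "wy": 0, "wz": 0, "dx": 20, "dy": -40, "dz": 0, "claw": 0},
  {"wx": 0, "wy": 0, "wz": 0, "dx": 20, "dy": -40, "dz": 0, "claw": 0},
  {"wx": 0, "wy": 0, "wz": 0, "dx": 20, "dy": -40, "dz": 0, "claw": 0},
])

```text
clock: 1.75
eef_pos: [0.5297, 0.0313, 0.3423]
tcp_rot: [-3.127, -0.293, -0.0]
wrist_force: [0.9, -0.1, 0.5]
finger_gap: 0.0001
```

Emit:
play_rows([
  {"wx": 0, "wy": 0, "wz": 0, "dx": 13, "dy": -37, "dz": 0, "claw": 0},
  {"wx": 0, "wy": 0, "wz": 0, "dx": 14, "dy": -37, "dz": 0, "claw": 0},
  {"wx": 0, "wy": 0, "wz": 0, "dx": 13, "dy": -37, "dz": -20, "claw": 0},
  {"wx": 0, "wy": 0, "wz": 0, "dx": 13, "dy": -36, "dz": -20, "claw": 0},
  {"wx": 0, "wy": 0, "wz": 0, "dx": 0, "dy": 0, "dz": -20, "claw": 0},
  {"wx": 0, "wy": 0, "wz": 0, "dx": 0, "dy": 0, "dz": -10, "claw": 0},
  {"wx": 0, "wy": 0, "wz": 0, "dx": 0, "dy": 0, "dz": -10, "claw": 0},
  {"wx": 0, "wy": 0, "wz": 0, "dx": 0, "dy": 0, "dz": 0, "claw": 0},
])

```text
clock: 2.55
eef_pos: [0.5819, -0.1125, 0.2612]
tcp_rot: [-3.127, -0.295, 0.003]
wrist_force: [0.5, -0.7, 0.6]
finger_gap: -0.0002
```

Run:
```python
from plant import *
import cv2
cv2.imwrite("pics/s1.png",cv2.resize(cv2.cvtColor(capture("side"),cv2.COLOR_RGB2BGR)[100:320,220:460],None,fx=2.7,fy=2.7))
```

```text
(no output)
```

View pics/s1.png

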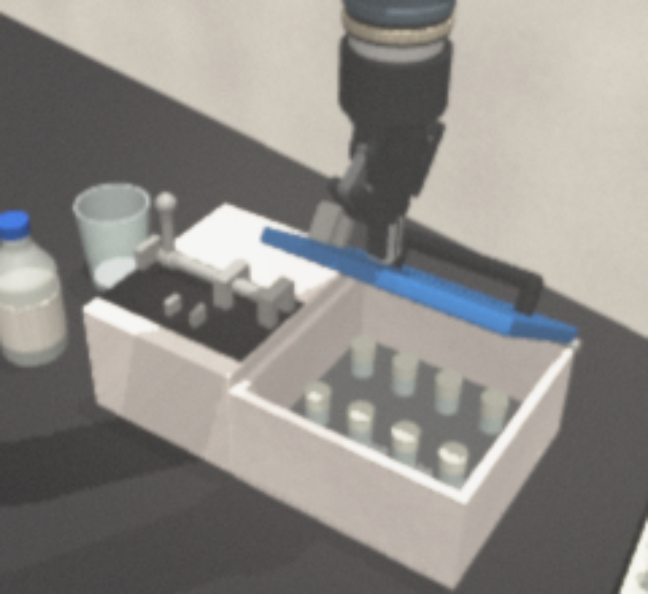

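The closed fingertips (about 385,255) are just above the lid, behind its front edge. I'll press it down along its arc.

Emit:
play_rows([
  {"wx": 0, "wy": 0, "wz": 0, "dx": 0, "dy": 0, "dz": -10, "claw": 0},
  {"wx": 0, "wy": 0, "wz": 0, "dx": -10, "dy": -2, "dz": -14, "claw": 0},
  {"wx": 0, "wy": 0, "wz": 0, "dx": -9, "dy": -2, "dz": -14, "claw": 0},
  {"wx": 0, "wy": 0, "wz": 0, "dx": -8, "dy": -1, "dz": -14, "claw": 0},
  {"wx": 0, "wy": 0, "wz": 0, "dx": -6, "dy": -1, "dz": -14, "claw": 0},
  {"wx": 0, "wy": 0, "wz": 0, "dx": -5, "dy": -1, "dz": -14, "claw": 0},
  {"wx": 0, "wy": 0, "wz": 0, "dx": -4, "dy": 0, "dz": -14, "claw": 0},
  {"wx": 0, "wy": 0, "wz": 0, "dx": -3, "dy": 0, "dz": -14, "claw": 0},
])

```text
clock: 3.4
eef_pos: [0.5383, -0.1214, 0.1548]
tcp_rot: [3.127, 0.293, 0.005]
wrist_force: [1.0, -0.5, 0.8]
finger_gap: -0.0002
```

Run:
```python
from plant import *
import cv2
cv2.imwrite("pics/s2.png",cv2.resize(cv2.cvtColor(capture("side"),cv2.COLOR_RGB2BGR)[100:320,220:460],None,fx=2.7,fy=2.7))
print(sense()["wrist_force"],sense()["eef_pos"])
```

```text
[-0.82686217 -0.29505763 -1.22698326] [ 0.5361529  -0.12067912  0.15244679]
```

View pics/s2.png

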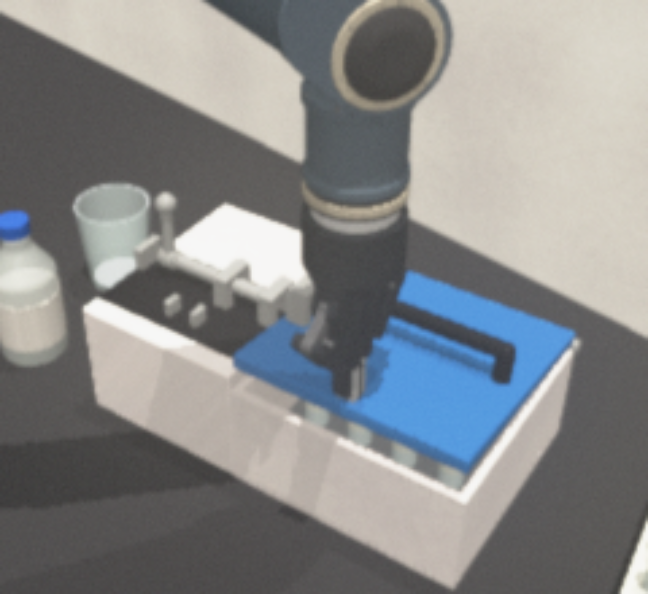

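The lid follows and is nearly shut. I'll press the rest of the way.

Emit:
play_rows([
  {"wx": 0, "wy": 0, "wz": 0, "dx": -1, "dy": 0, "dz": -8, "claw": 0},
  {"wx": 0, "wy": 0, "wz": 0, "dx": 0, "dy": 0, "dz": -7, "claw": 0},
  {"wx": 0, "wy": 0, "wz": 0, "dx": 0, "dy": 0, "dz": -6, "claw": 0},
  {"wx": 0, "wy": 0, "wz": 0, "dx": 0, "dy": 0, "dz": -1, "claw": 0},
  {"wx": 0, "wy": 0, "wz": 0, "dx": 0, "dy": 0, "dz": 0, "claw": 0},
])

```text
clock: 3.95
eef_pos: [0.5367, -0.1209, 0.1322]
tcp_rot: [3.128, 0.292, 0.001]
wrist_force: [0.6, 0.1, -0.8]
finger_gap: 0.0003
```

Emit:
play_rows([
  {"wx": 0, "wy": 0, "wz": 0, "dx": 0, "dy": 0, "dz": -2, "claw": 0},
  {"wx": 0, "wy": 0, "wz": 0, "dx": 0, "dy": 0, "dz": -1, "claw": 0},
  {"wx": 0, "wy": 0, "wz": 0, "dx": 0, "dy": 0, "dz": 0, "claw": 0},
])

```text
clock: 4.25
eef_pos: [0.537, -0.1211, 0.131]
tcp_rot: [-3.127, -0.292, -0.002]
wrist_force: [-2.8, 1.2, 12.0]
finger_gap: 0.0002
```

Emit:
play_rows([
  {"wx": 0, "wy": 0, "wz": 0, "dx": 0, "dy": 0, "dz": -1, "claw": 0},
  {"wx": 0, "wy": 0, "wz": 0, "dx": 0, "dy": 0, "dz": 0, "claw": 0},
])

```text
clock: 4.45
eef_pos: [0.5371, -0.1211, 0.131]
tcp_rot: [-3.126, -0.292, -0.003]
wrist_force: [-5.5, 1.8, 17.8]
finger_gap: -0.0001
```

Emit:
play_rows([
  {"wx": 0, "wy": 0, "wz": 0, "dx": 0, "dy": 0, "dz": 20, "claw": 0},
  {"wx": 0, "wy": 0, "wz": 0, "dx": -5, "dy": 10, "dz": 40, "claw": 0},
  {"wx": 0, "wy": 0, "wz": 0, "dx": -5, "dy": 30, "dz": 40, "claw": 0},
  {"wx": 0, "wy": 0, "wz": 0, "dx": -5, "dy": 40, "dz": 20, "claw": 0},
])

```text
clock: 4.85
eef_pos: [0.5229, -0.0427, 0.2517]
tcp_rot: [3.128, 0.284, 0.01]
wrist_force: [0.8, 0.3, -0.3]
finger_gap: 0.0002
```

Run:
```python
from plant import *
import cv2
cv2.imwrite("pics/s3.png",cv2.resize(cv2.cvtColor(capture("side"),cv2.COLOR_RGB2BGR)[100:320,220:460],None,fx=2.7,fy=2.7))
print(sense()["wrist_force"],sense()["eef_pos"])
from h import *
p=np.load("p.npy")
for l in [(-20,167+10+14,0),(-20,167+10+25,0)]:print(T(p,l))
```

```text
[0.01918547 5.82702907 0.83064172] [ 0.52365429 -0.0330183   0.25314359]
[0.55767358 0.1559156  0.        ]
[0.55562819 0.16672376 0.        ]
```

View pics/s3.png

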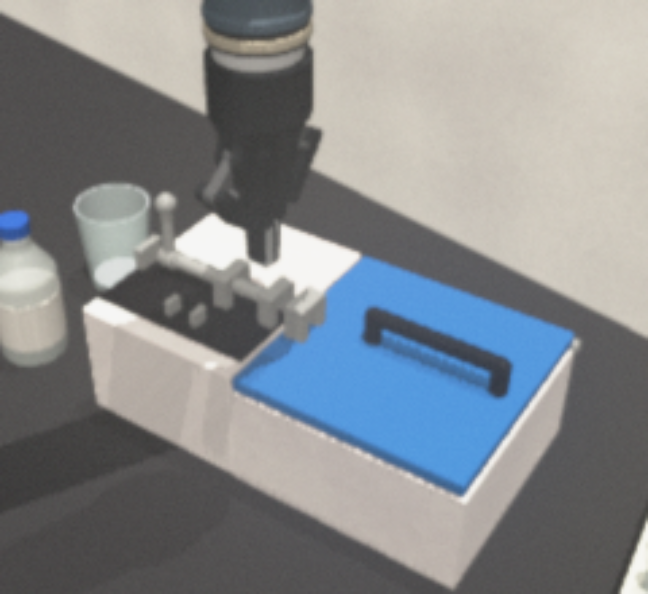

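Lid is flat (front edge 235,385 to 465,490). Now I'll go behind the knob on its +y side.

Emit:
play_rows([
  {"wx": 0, "wy": 0, "wz": 0, "dx": 7, "dy": 40, "dz": 15, "claw": 0},
  {"wx": 0, "wy": 0, "wz": 0, "dx": 7, "dy": 40, "dz": 0, "claw": 0},
  {"wx": 0, "wy": 0, "wz": 0, "dx": 7, "dy": 40, "dz": 0, "claw": 0},
  {"wx": 0, "wy": 0, "wz": 0, "dx": 6, "dy": 40, "dz": 0, "claw": 0},
  {"wx": 0, "wy": 0, "wz": 0, "dx": 5, "dy": 42, "dz": 0, "claw": 0},
  {"wx": 0, "wy": 0, "wz": 0, "dx": 0, "dy": 0, "dz": 0, "claw": 0},
  {"wx": 0, "wy": 0, "wz": 0, "dx": 0, "dy": 0, "dz": 0, "claw": 0},
])

```text
clock: 5.6
eef_pos: [0.5533, 0.162, 0.2626]
tcp_rot: [3.127, 0.297, -0.001]
wrist_force: [0.4, -0.5, 0.6]
finger_gap: 0.0002
```

Emit:
play_rows([
  {"wx": 0, "wy": 0, "wz": 0, "dx": 2, "dy": 8, "dz": 0, "claw": 0},
  {"wx": 0, "wy": 0, "wz": 0, "dx": 0, "dy": 0, "dz": -20, "claw": 0},
  {"wx": 0, "wy": 0, "wz": 0, "dx": 0, "dy": 0, "dz": -20, "claw": 0},
  {"wx": 0, "wy": 0, "wz": 0, "dx": 0, "dy": 0, "dz": -20, "claw": 0},
  {"wx": 0, "wy": 0, "wz": 0, "dx": 0, "dy": 0, "dz": -20, "claw": 0},
  {"wx": 0, "wy": 0, "wz": 0, "dx": 0, "dy": 0, "dz": 0, "claw": 0},
])

```text
clock: 6.2
eef_pos: [0.5539, 0.1673, 0.1808]
tcp_rot: [3.127, 0.289, -0.008]
wrist_force: [-0.5, 0.4, 0.0]
finger_gap: 0.0003
```

Run:
```python
from plant import *
import cv2
cv2.imwrite("pics/s4.png",cv2.resize(cv2.cvtColor(capture("side"),cv2.COLOR_RGB2BGR)[100:320,220:460],None,fx=2.7,fy=2.7))
cv2.imwrite("pics/w4.png",cv2.cvtColor(capture("wrist"),cv2.COLOR_RGB2BGR))
print(sense()["wrist_force"],sense()["eef_pos"])
```

```text
[-0.16383773  0.00218799  0.25960691] [0.5558573  0.16800114 0.18353028]
```

View pics/s4.png

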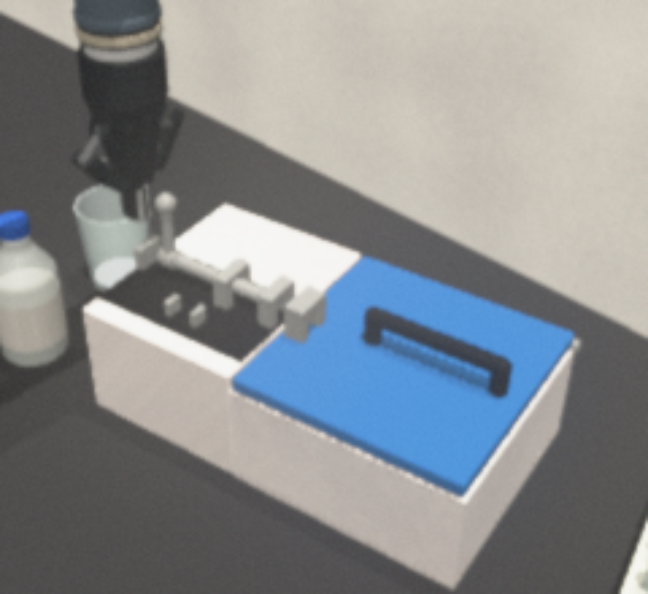

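View pics/w4.png

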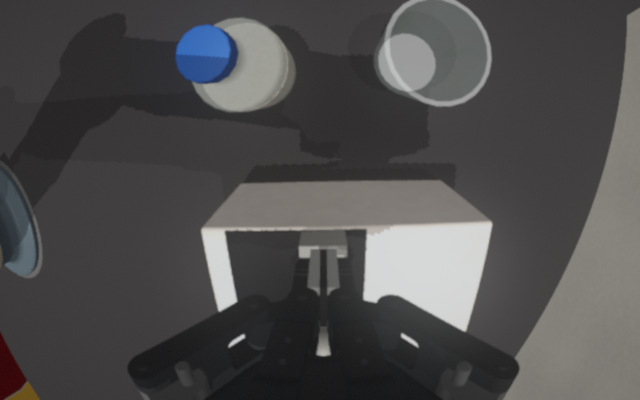

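The fingers stand behind the knob, in line with it (wrist seam at column 323). I'll push the bolt home.

Emit:
play_rows([
  {"wx": 0, "wy": 0, "wz": 0, "dx": 1.5, "dy": -8, "dz": 0, "claw": 0},
  {"wx": 0, "wy": 0, "wz": 0, "dx": 1.5, "dy": -8, "dz": 0, "claw": 0},
  {"wx": 0, "wy": 0, "wz": 0, "dx": 1.5, "dy": -8, "dz": 0, "claw": 0},
  {"wx": 0, "wy": 0, "wz": 0, "dx": 1.5, "dy": -8, "dz": 0, "claw": 0},
  {"wx": 0, "wy": 0, "wz": 0, "dx": 1.5, "dy": -8, "dz": 0, "claw": 0},
  {"wx": 0, "wy": 0, "wz": 0, "dx": 1.5, "dy": -8, "dz": 0, "claw": 0},
  {"wx": 0, "wy": 0, "wz": 0, "dx": 1.5, "dy": -8, "dz": 0, "claw": 0},
  {"wx": 0, "wy": 0, "wz": 0, "dx": 0, "dy": 0, "dz": 0, "claw": 0},
])

```text
clock: 7.1
eef_pos: [0.5662, 0.1107, 0.1832]
tcp_rot: [3.127, 0.288, 0.0]
wrist_force: [0.2, 0.6, 1.8]
finger_gap: -0.0
```

Run:
```python
from plant import *
import cv2
cv2.imwrite("pics/s5.png",cv2.resize(cv2.cvtColor(capture("side"),cv2.COLOR_RGB2BGR)[100:320,220:460],None,fx=2.7,fy=2.7))
print(sense()["wrist_force"],sense()["eef_pos"])
```

```text
[-1.4878537  -0.57929619 -0.50043034] [0.56556178 0.11083971 0.18275973]
```

View pics/s5.png

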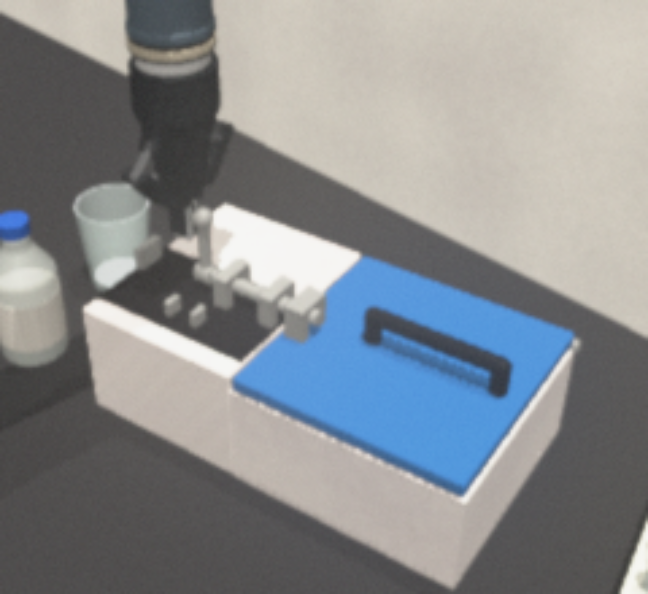

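Emit:
play_rows([
  {"wx": 0, "wy": 0, "wz": 0, "dx": 1, "dy": -5, "dz": 0, "claw": 0},
  {"wx": 0, "wy": 0, "wz": 0, "dx": 1, "dy": -4, "dz": 0, "claw": 0},
  {"wx": 0, "wy": 0, "wz": 0, "dx": 0.5, "dy": -3, "dz": 0, "claw": 0},
  {"wx": 0, "wy": 0, "wz": 0, "dx": 0, "dy": 0, "dz": 0, "claw": 0},
])

```text
clock: 7.55
eef_pos: [0.5677, 0.1002, 0.1826]
tcp_rot: [3.128, 0.291, -0.003]
wrist_force: [-2.0, 1.9, -0.1]
finger_gap: -0.0002
```

Emit:
play_rows([
  {"wx": 0, "wy": 0, "wz": 0, "dx": 0.5, "dy": -2, "dz": 0, "claw": 0},
  {"wx": 0, "wy": 0, "wz": 0, "dx": 0, "dy": 0, "dz": 0, "claw": 0},
])

```text
clock: 7.75
eef_pos: [0.5683, 0.0986, 0.1827]
tcp_rot: [3.128, 0.292, -0.002]
wrist_force: [-2.3, 2.3, -1.1]
finger_gap: 0.0001
```

Emit:
play_rows([
  {"wx": 0, "wy": 0, "wz": 0, "dx": 0.3, "dy": -1.5, "dz": 0, "claw": 0},
  {"wx": 0, "wy": 0, "wz": 0, "dx": 0, "dy": 0, "dz": 0, "claw": 0},
])

```text
clock: 7.95
eef_pos: [0.5687, 0.098, 0.1828]
tcp_rot: [-3.127, -0.293, 0.002]
wrist_force: [-2.8, 3.6, -1.2]
finger_gap: -0.0001
```

Emit:
play_rows([
  {"wx": 0, "wy": 0, "wz": 0, "dx": 0.4, "dy": -2, "dz": 0, "claw": 0},
  {"wx": 0, "wy": 0, "wz": 0, "dx": 0, "dy": 0, "dz": 0, "claw": 0},
])

```text
clock: 8.15
eef_pos: [0.5687, 0.0977, 0.1828]
tcp_rot: [-3.125, -0.294, 0.003]
wrist_force: [-3.5, 7.0, -1.1]
finger_gap: 0.0002
```

Emit:
play_rows([
  {"wx": 0, "wy": 0, "wz": 0, "dx": 0.4, "dy": -2, "dz": 0, "claw": 0},
  {"wx": 0, "wy": 0, "wz": 0, "dx": 0, "dy": 0, "dz": 0, "claw": 0},
])

```text
clock: 8.35
eef_pos: [0.5688, 0.0975, 0.1828]
tcp_rot: [-3.122, -0.296, 0.004]
wrist_force: [-5.1, 9.7, 0.1]
finger_gap: -0.0
```

Emit:
play_rows([
  {"wx": 0, "wy": 0, "wz": 0, "dx": 0.6, "dy": -3, "dz": 0, "claw": 0},
  {"wx": 0, "wy": 0, "wz": 0, "dx": 0, "dy": 0, "dz": 0, "claw": 0},
  {"wx": 0, "wy": 0, "wz": 0, "dx": 0, "dy": 0, "dz": 0, "claw": 0},
])

```text
clock: 8.65
eef_pos: [0.5689, 0.0972, 0.1828]
tcp_rot: [-3.119, -0.299, 0.005]
wrist_force: [-5.6, 13.5, -0.0]
finger_gap: 0.0002
```

Run:
```python
from h import *
import cv2
a=cv2.cvtColor(capture("side"),cv2.COLOR_RGB2BGR)
cv2.imwrite("pics/s6.png",cv2.resize(a[160:240,240:360],None,fx=6.5,fy=6.5,interpolation=cv2.INTER_CUBIC))
p=np.load("p.npy")
for y in(110,116,122):print(y,(proj("side",T(p,(-20,y,198)))-[240,160])*6.5)
print((proj("side",T(p,(-20,0.,138)))-[240,160])*6.5)
```

```text
110 [385.49909702 147.24889757]
116 [372.84937494 142.23676174]
122 [360.27796236 137.25565409]
[630.34754164 379.55606026]
```

View pics/s6.png

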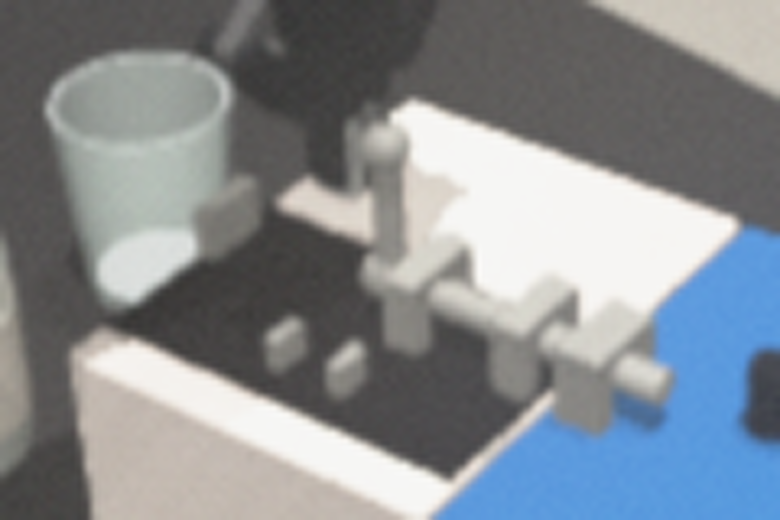

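The knob is at (383,146) in the crop. That matches the predicted home position (385,147), and the tip is through the keeper. Next I'll retreat and go round to the +x side of the handle.

Emit:
play_rows([
  {"wx": 0, "wy": 0, "wz": 0, "dx": -3.5, "dy": 18, "dz": 0, "claw": 0},
  {"wx": 0, "wy": 0, "wz": 0, "dx": 0, "dy": 0, "dz": 30, "claw": 0},
  {"wx": 0, "wy": 0, "wz": 0, "dx": 0, "dy": 0, "dz": 30, "claw": 0},
  {"wx": 0, "wy": 0, "wz": 0, "dx": 20, "dy": -12, "dz": 0, "claw": 0},
  {"wx": 0, "wy": 0, "wz": 0, "dx": 20, "dy": -12, "dz": 0, "claw": 0},
  {"wx": 0, "wy": 0, "wz": 0, "dx": 0, "dy": 0, "dz": 0, "claw": 0},
  {"wx": 0, "wy": 0, "wz": 0, "dx": 0, "dy": 0, "dz": 0, "claw": 0},
])

```text
clock: 9.4
eef_pos: [0.6078, 0.083, 0.2433]
tcp_rot: [3.127, 0.289, 0.002]
wrist_force: [-0.4, -0.2, -0.3]
finger_gap: 0.0001
```

Emit:
play_rows([
  {"wx": 0, "wy": 0, "wz": 0, "dx": 0, "dy": 0, "dz": -24, "claw": 0},
  {"wx": 0, "wy": 0, "wz": 0, "dx": 0, "dy": 0, "dz": -24, "claw": 0},
  {"wx": 0, "wy": 0, "wz": 0, "dx": 0, "dy": 0, "dz": 0, "claw": 0},
  {"wx": 0, "wy": 0, "wz": 0, "dx": -10, "dy": -2, "dz": 0, "claw": 0},
  {"wx": 0, "wy": 0, "wz": 0, "dx": -10, "dy": -2, "dz": 0, "claw": 0},
  {"wx": 0, "wy": 0, "wz": 0, "dx": -10, "dy": -2, "dz": 0, "claw": 0},
  {"wx": 0, "wy": 0, "wz": 0, "dx": -10, "dy": -2, "dz": 0, "claw": 0},
  {"wx": 0, "wy": 0, "wz": 0, "dx": 0, "dy": 0, "dz": 0, "claw": 0},
])

```text
clock: 10.2
eef_pos: [0.5657, 0.076, 0.1959]
tcp_rot: [-3.127, -0.292, 0.0]
wrist_force: [0.1, -0.3, -0.7]
finger_gap: 0.0001
```

Run:
```python
from h import *
import cv2
a=cv2.cvtColor(capture("side"),cv2.COLOR_RGB2BGR)
cv2.imwrite("pics/s7.png",cv2.resize(a[160:240,240:360],None,fx=6.5,fy=6.5,interpolation=cv2.INTER_CUBIC))
print(sense()["wrist_force"],sense()["eef_pos"])
```

```text
[-0.66696956  0.18659448  0.86641143] [0.56621243 0.07610717 0.19576325]
```

View pics/s7.png

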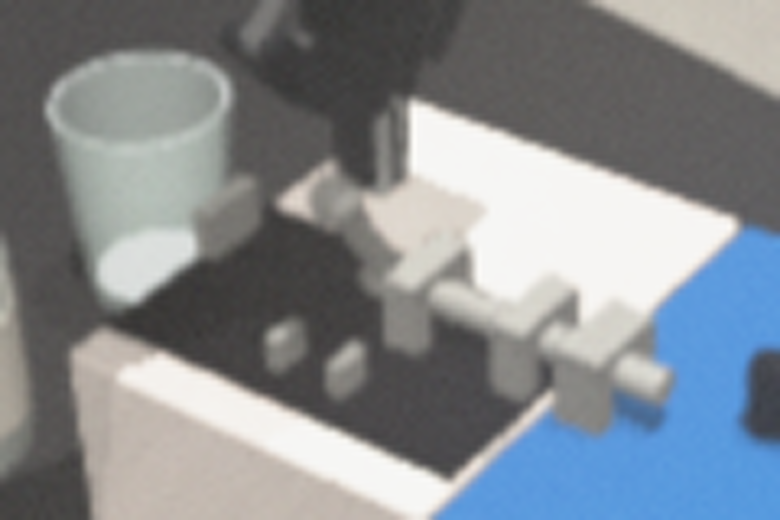

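The ball is leaning forward, now at (335,195). I'll continue forward and down.

Emit:
play_rows([
  {"wx": 0, "wy": 0, "wz": 0, "dx": -9, "dy": -1.7, "dz": -3, "claw": 0},
  {"wx": 0, "wy": 0, "wz": 0, "dx": -9, "dy": -1.7, "dz": -4, "claw": 0},
  {"wx": 0, "wy": 0, "wz": 0, "dx": -9, "dy": -1.7, "dz": -5, "claw": 0},
  {"wx": 0, "wy": 0, "wz": 0, "dx": -9, "dy": -1.7, "dz": -5, "claw": 0},
  {"wx": 0, "wy": 0, "wz": 0, "dx": -9, "dy": -1.7, "dz": -5, "claw": 0},
  {"wx": 0, "wy": 0, "wz": 0, "dx": 0, "dy": 0, "dz": 0, "claw": 0},
])

```text
clock: 10.85
eef_pos: [0.5194, 0.0673, 0.172]
tcp_rot: [-3.128, -0.292, 0.008]
wrist_force: [-0.3, -0.0, -0.7]
finger_gap: -0.0003
```

Run:
```python
from h import *
import cv2
a=cv2.cvtColor(capture("side"),cv2.COLOR_RGB2BGR)
cv2.imwrite("pics/s8.png",cv2.resize(a[160:240,240:360],None,fx=6.5,fy=6.5,interpolation=cv2.INTER_CUBIC))
print(sense()["wrist_force"],sense()["eef_pos"])
```

```text
[ 0.10165286  0.05845409 -0.24371751] [0.52015281 0.06747299 0.17236727]
```

View pics/s8.png

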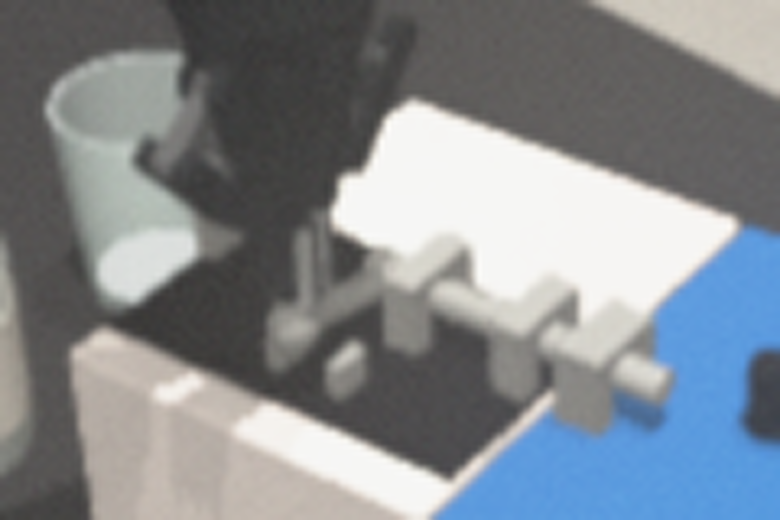

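The ball is under the tip and almost flat. I'll press it down to its stop.

Emit:
play_rows([
  {"wx": 0, "wy": 0, "wz": 0, "dx": -2, "dy": 0, "dz": -3, "claw": 0},
  {"wx": 0, "wy": 0, "wz": 0, "dx": -1, "dy": 0, "dz": -3, "claw": 0},
  {"wx": 0, "wy": 0, "wz": 0, "dx": 0, "dy": 0, "dz": -1, "claw": 0},
  {"wx": 0, "wy": 0, "wz": 0, "dx": 0, "dy": 0, "dz": 0, "claw": 0},
])

```text
clock: 11.3
eef_pos: [0.5188, 0.0674, 0.166]
tcp_rot: [3.128, 0.292, -0.002]
wrist_force: [-0.5, 0.2, 2.2]
finger_gap: -0.0
```

Emit:
play_rows([
  {"wx": 0, "wy": 0, "wz": 0, "dx": 0, "dy": 0, "dz": -1, "claw": 0},
  {"wx": 0, "wy": 0, "wz": 0, "dx": 0, "dy": 0, "dz": 0, "claw": 0},
])

```text
clock: 11.5
eef_pos: [0.5189, 0.0675, 0.1655]
tcp_rot: [-3.128, -0.292, 0.002]
wrist_force: [-2.4, -1.9, 6.6]
finger_gap: 0.0004
```

Emit:
play_rows([
  {"wx": 0, "wy": 0, "wz": 0, "dx": 0, "dy": 0, "dz": -1, "claw": 0},
  {"wx": 0, "wy": 0, "wz": 0, "dx": 0, "dy": 0, "dz": 0, "claw": 0},
])

```text
clock: 11.7
eef_pos: [0.5189, 0.0674, 0.1651]
tcp_rot: [-3.128, -0.292, 0.002]
wrist_force: [-4.9, -2.0, 11.0]
finger_gap: 0.0001
```

Force is rising against the stop with the tip at z≈0.154, the predicted flat height. Retreating upward.

Emit:
play_rows([
  {"wx": 0, "wy": 0, "wz": 0, "dx": 0, "dy": 0, "dz": 20, "claw": 0},
  {"wx": 0, "wy": 0, "wz": 0, "dx": 0, "dy": 0, "dz": 40, "claw": 0},
  {"wx": 0, "wy": 0, "wz": 0, "dx": -20, "dy": 0, "dz": 40, "claw": 0},
  {"wx": 0, "wy": 0, "wz": 0, "dx": -20, "dy": 20, "dz": 40, "claw": 0},
  {"wx": 0, "wy": 0, "wz": 0, "dx": 0, "dy": 30, "dz": 30, "claw": 0},
  {"wx": 0, "wy": 0, "wz": 0, "dx": 0, "dy": 0, "dz": 0, "claw": 0},
  {"wx": 0, "wy": 0, "wz": 0, "dx": 0, "dy": 0, "dz": 0, "claw": 0},
])

```text
clock: 12.4
eef_pos: [0.4791, 0.1187, 0.3343]
tcp_rot: [-3.127, -0.295, -0.001]
wrist_force: [-0.7, 0.2, -0.1]
finger_gap: -0.0001
```

Run:
```python
from h import *
import cv2
a=cv2.cvtColor(capture("side"),cv2.COLOR_RGB2BGR)
cv2.imwrite("pics/s9.png",cv2.resize(a[160:280,240:440],None,fx=4,fy=4,interpolation=cv2.INTER_CUBIC))
p=np.load("p.npy")
for t in(1.1,1.25,1.45):
  for y in(110,116):print(t,y,(proj("side",T(p,(-20-60*np.sin(t),y,138+60*np.cos(t))))-[240,160])*4)
b=cv2.cvtColor(capture("top"),cv2.COLOR_RGB2BGR)
cv2.imwrite("pics/t9.png",cv2.resize(b[130:265,185:495],None,fx=2.5,fy=2.5))
```

```text
1.1 110 [183.65260696 177.68668144]
1.1 116 [175.90047512 174.27291184]
1.25 110 [180.81829163 191.78376314]
1.25 116 [173.09669122 188.33508969]
1.45 110 [179.30278527 209.61201802]
1.45 116 [171.62854483 206.12651368]
```

View pics/s9.png

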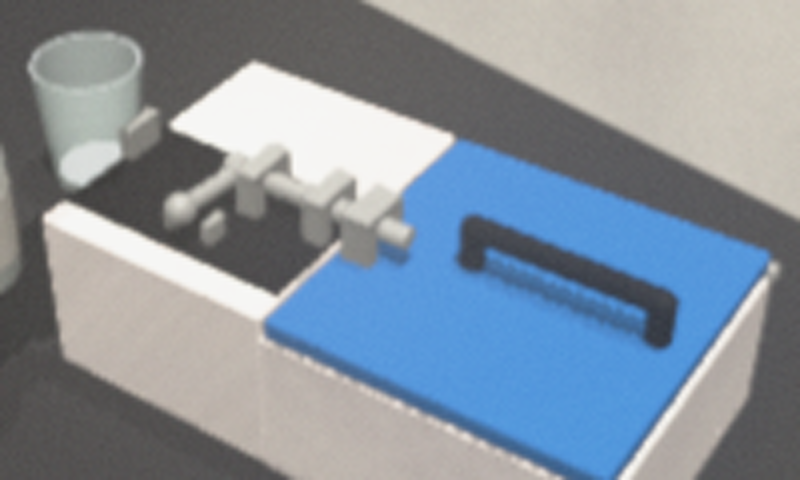

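View pics/t9.png

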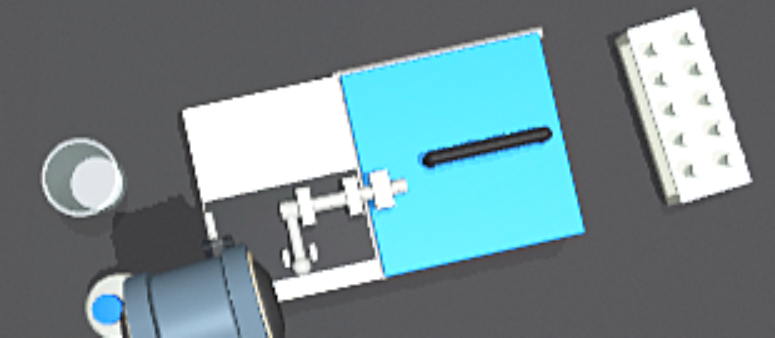

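The ball is at (180,206), matching the fully folded, fully home prediction (179,210). The lid is flat, and the bystanders haven't moved.

```bash
python3 -c "
from plant import *
print(hand_in())"
```

```text
the job is handed in; nothing more can be done
None
```

The lid is shut, the bolt is home in the keeper, and the handle is folded into its notch. I handed the job in at about 12.5 s; it reported no verdict.

- **Lid:** I pressed it down with closed fingers until it met its stop at about 18 N, with the tool at the expected height. It lies flat in both camera views.
- **Bolt:** I pushed it by the upright handle until the force rose to about 13 N. The ball was within a pixel of its predicted fully home position, and the tip shows through the keeper.
- **Handle:** I folded it forward and pressed it to its stop with about 11 N. The side view puts the ball at about 1.4 rad, in the notch.
- **Bystanders:** The beaker and rack look unmoved in the last pictures. The bottle is partly hidden by the arm in the top view, but it stands upright where it was.
- **Robot:** The arm is clear of everything.

No check failed. In the first pose fit, one deck corner was off by about 8 pixels because I had picked an inner edge; the rest fitted within about 3.

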